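Clamp the culture dish in the microscope dish holder

TASK

The covered 60 mm culture dish lies loose in the dish holder on the microscope light base: slide the clamp jaw gently up until it has pushed the dish fully home against both V stops, then, with the jaw still against the dish, tighten the brass knurled thumbscrew clockwise until you feel it seat firmly, and stop there without forcing it. Leave everything else on the bench where it is.

Things in the scene. Friction and masses are not known exactly. Their poses are not given: they have to be found in the camera images.
- holder: White light base 260 x 200 x 44 mm, fixed to the bench, with a dark holder plate 220 x 130 mm on it, the plate's top 52 mm above the bench. Origin: centre of its underside, on the bench. x axis: along the slot, from thumbscrew to V stop; z up. The jaw and thumbscrew move along +x on the line y = 0, between guide rails 6 mm high at y = +-21.5 mm
- v_stop (a point): Where the inner faces of the two fixed V stop bars would meet, level with their tops (12 mm above the plate), 42 mm beyond the home point. The faces run at 45 degrees to either side of the slot line and open towards the jaw. Axes as the holder's
- home (a point): Point of the holder where the dish's centre is when the dish is home against both V stops (55 mm along +x from the holder's origin, half the dish's height above the plate). Axes as the holder's
- dish_center (a point): Centre (half-way up) of the loose covered dish: clear round dish with pink medium, diameter 60 mm, height 17 mm, about 45 g, smooth glass. It starts 8 to 16 mm short of home (towards the jaw) and up to 5 mm to the side; pushed along +x it slides easily into the V
- jaw_face (a point): Middle of the black front face (50 mm wide, 12 mm high) of the aluminium sliding jaw; 30 mm from the dish's centre when they touch. x axis: the way it pushes (the holder's x). The jaw bar is 36 mm wide, its top 62 mm above the bench. The jaw slides with some 1.5 N of drag, has 55 mm of travel in all and stays where it is left
- screw_head (a point): Centre of the brass knurled head of the upright thumbscrew that rides on the jaw, 70 mm behind the jaw face: head diameter 25 mm, height 20 mm, 8 to 28 mm above the jaw bar's top, on a thinner collar. Pushing or pulling the head sideways slides the jaw. Clockwise from above tightens. These axes do not turn with the head
- screw_seat (a point): Point on the jaw bar's top, under the thumbscrew. The screw must be turned 1.3 to 2.7 rad, different every time, against an even drag of 0.05 N m before it seats; then the resistance jumps to 0.12 N m and climbs by 0.5 N m per rad. 0.25 N m is firm; 0.7 rad past the seat (0.47 N m) is overtightened. Released, it may spring back a little, but stays tight
- washer_top (a point): Top of the steel spring washer (22 mm across) under the thumbscrew's collar, 1.8 mm above the jaw bar's top until the screw bites on it; from there the screw flattens it by only 0.2 mm per rad, far too little to be seen or measured. Its axes do not turn with the screw
- agar_dish_center (a point): Bystander: centre of a closed 90 mm dish with amber agar, 16 mm high
- oil_bottle: Bystander: small amber dropper bottle, diameter 26 mm, 55 mm high, standing on the light base; origin at its foot
- objective: Bystander: microscope objective, diameter 25 mm, 45 mm high, standing on the light base; origin at its foot
- slide_box: Bystander: blue slide box 95 x 85 x 34 mm; origin at the centre of its underside
- forceps: Bystander: steel forceps 120 mm long, 6 mm high, lying on the bench; origin at the centre of the underside
- reagent: Bystander: clear bottle with blue cap, diameter 68 mm, 135 mm high; origin at its foot
Mind the look-alikes: they are no part of the job. What is shaped like the part that bears dish_center but green or turquoise is not meant.

How it is judged:
By the outcome, as a careful person would: the job done as asked, in the order asked, and still so for the second after the job is handed in, with the robot touching nothing.
It also fails if it takes over 67 s, if anything falls off the work surface, if the arm or the gripper's body presses on something with over 40 N, if the wrist force passes 120 N, or if a joint passes its speed limit or range.

ROBOT

A 6-joint arm with a two-finger parallel gripper is mounted at the origin on the work surface. World frame = base frame: x ahead of the robot, y to its left, z up, the work surface at z = 0. Lengths are in mm, angles in rad, forces in N, time in s.
With the tool pointing down it reaches from about 375 to 975 mm from the base axis. Payload 3.8 kg.
Tool frame: the origin (TCP) lies midway between the tips of the shut fingers; the grasp point (between the pads) lies 19 mm behind it (bot.grip_point_offset is the distance from the TCP to the grasp point, in mm); z points along the fingers, x is the direction in which the jaws open and shut, and the axes are right-handed (so a half turn about z gives the same grasp; the last joint's range is limited). The gripper opens to 85 mm and grips with 20 to 120 N. Pads are 22 mm wide; open, the fingers measure 114 mm over their backs; the gripper's body (76 mm by 85 mm) begins 54 mm behind the grasp point. The pads swing forward as they close: fully open they stand 13 mm farther back than shut.
Start: joints at [1.264, 0.264, 1.604, -0, 1.274, -0.037], TCP at [179.911, 650.576, 205.18] pointing down, gripper open.
Joint ranges: [-2.63, 2.63], [-0.94, 2.18], [0.31, 2.57], [-1.31, 4.45], [0, 2.66], [-2.55, 2.55]. Speed limits (rad/s): [2.57, 2.57, 3.14, 3.14, 3.14, 3.14].

INTERFACE

Orientations are given as a unit quaternion [x, y, z, w].
In Python, from station import status, capture, ticket, bot gives the robot as it stands. The module is installed in compiled form; this text tells all that it offers.
- The arm moves only by the tool drive_tool, never from a script. Its argument "deltas" is a list of rows, each a list of 7 numbers: the turn, a rotation vector about the tool's x, y, z in degrees, then the shift along the tool's x, y, z in cm, then the closure, from 0 (fully open) to 1 (shut). A call has 1 to 8 rows; each row shifts and turns the commanded pose from where the row before left it, along the tool's axes as they then stand; what a row does not reach is not made up. A row lasts 1/10 s, in which the tool goes at most 50 mm and 8.59 degrees, less where a joint would pass 70% of its speed; a pose out of reach is approached as far as the arm can. A call with a gripper value outside its range is refused whole. The fingers move at their own pace and stop on an object; "squeeze" is the grip in N (left out, the last holds). Time passes only in rows, so rows that do not move let the fingers close. It gives the time, the measured TCP pose, the force and the opening at its end, in the units of the state.
- status.get_state(): the state, without advancing time (a new reading comes with each control period).
- capture(name): name is "side" or "top"; returns a dict with "frame" (384x512x3 uint8, blue, green, red), "K" (3x3 intrinsics, pixels), "R" (3x3) and "t" (3): a world point X has camera coordinates R X + t. Camera axes: x right, y down, z forward; pixel columns grow to the right and rows downward; lengths in mm; the calibration is good to about 2 mm. A picture is of the moment at which its call begins. There is no depth.
- ticket.job_done(): hands the job in, once; it reports no verdict.
The state is a dict: "time_s": time; "qpos": joint angles; "qvel": joint speeds; "tau": joint torques, N m; "eef_pos": TCP position; "tcp_rot": TCP orientation; "force": force on the tool from outside, world axes, zero at the start; "ft_torque": the same for the moment, N m; "opening": finger opening in mm.
Only numpy, scipy, OpenCV 4.12 (cv2) and the standard library are available. Lean on these libraries where they do the work, as an engineer would, in place of code of your own. Each camera call takes 0.05 s, during which the arm holds its last target.

## Working session

There is one attempt and no reset: what is moved stays moved. The work goes in short steps, Python scripts to look and compute and a tool call to move; the robot and the scene stay as the last step left them, time stands still between calls to the robot, and variables do not carry over. Pictures are saved under pics/ and viewed, and the job is handed in when it is done.

Besides the shell and the picture viewer there is one more tool, called after "Call:" as name(argument=value, ...), one argument or row to a line, values as JSON. drive_tool: Moves the arm, as the interface text tells. Its arguments: {"type":"object","properties":{"deltas":{"type":"array"},"squeeze":{"type":"number"}},"required":["deltas"]}

```bash
mkdir -p pics; python3 - <<'E'
from station import status, capture, bot
import cv2
print(status.get_state()); print(bot.grip_point_offset)
for n in("side","top"):
    c=capture(n); cv2.imwrite(f"pics/{n}0.png",c["frame"]); print(n,c["K"],c["R"],c["t"])
E
```

```text
{'time_s': 0.0, 'qpos': array([ 1.26411839e+00,  2.64738229e-01,  1.60537170e+00,  1.38474396e-05,
        1.27366073e+00, -3.69009819e-02]), 'qvel': array([-1.27652702e-03, -6.76532874e-06, -3.49818208e-04,  2.09300134e-03,
       -1.28231550e-03,  3.71996701e-04]), 'tau': array([ 1.68099145e-03, -5.15106654e+01, -3.67323089e+01,  1.52803773e-05,
        1.27384550e-02,  3.83652491e-06]), 'eef_pos': array([179.66292867, 649.8493027 , 203.87335886]), 'tcp_rot': array([ 7.95776001e-01,  6.05590101e-01, -8.94153032e-04,  6.21660742e-04]), 'force': array([ 1.09870065,  0.63622533, -0.31985329]), 'ft_torque': array([-0.00331068, -0.04697915, -0.04589307]), 'opening': 85.63062996369518}
18.700000000000003
side [[389.2099692    0.         259.903236  ]
 [  0.         389.2099692  186.94605825]
 [  0.           0.           1.        ]] [[ 0.7988953  -0.60116822 -0.01905414]
 [-0.4586383  -0.5883799  -0.66592792]
 [ 0.38912364  0.54074565 -0.74577271]] [-472.0292762   334.05200678  634.44167075]
top [[429.03832997   0.         255.24910039]
 [  0.         429.03832997 196.68467619]
 [  0.           0.           1.        ]] [[-1.22099101e-03 -9.99998596e-01 -1.14765726e-03]
 [-9.83237863e-01  1.40976976e-03 -1.82322018e-01]
 [ 1.82323380e-01  9.05806525e-04 -9.83238203e-01]] [  15.52680071  616.29469191 1139.02955911]
```

View pics/side0.png

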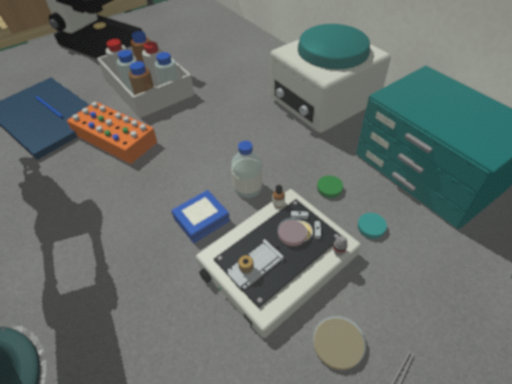

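View pics/top0.png

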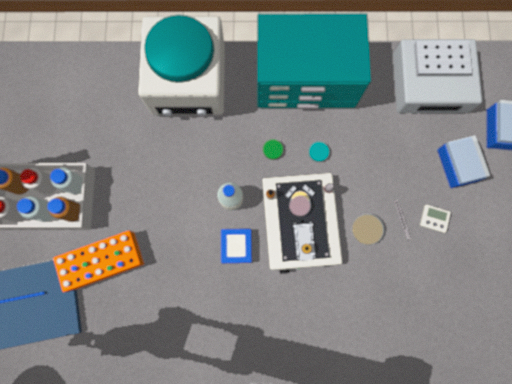

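The views show the light base at top (302,222). Candidates for the dish are the pink one on the plate at top (300,203) / side (293,232), green at (273,150), turquoise at (319,152) and amber agar at (368,229). The pink one in the holder fits the description. The brass screw is at top (307,248) / side (246,263). I'll check this in close crops.

```bash
python3 - <<'E'
import cv2
a=cv2.imread("pics/side0.png")[180:330,190:365]; b=cv2.imread("pics/top0.png")[165:280,255:350]
cv2.imwrite("pics/side0c.png",cv2.resize(a,None,fx=4.5,fy=4,interpolation=2) if 0 else cv2.resize(a,None,fx=4,fy=4,interpolation=2))
cv2.imwrite("pics/top0c.png",cv2.resize(b,None,fx=5,fy=5,interpolation=2))
E
```

```text
(no output)
```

View pics/side0c.png

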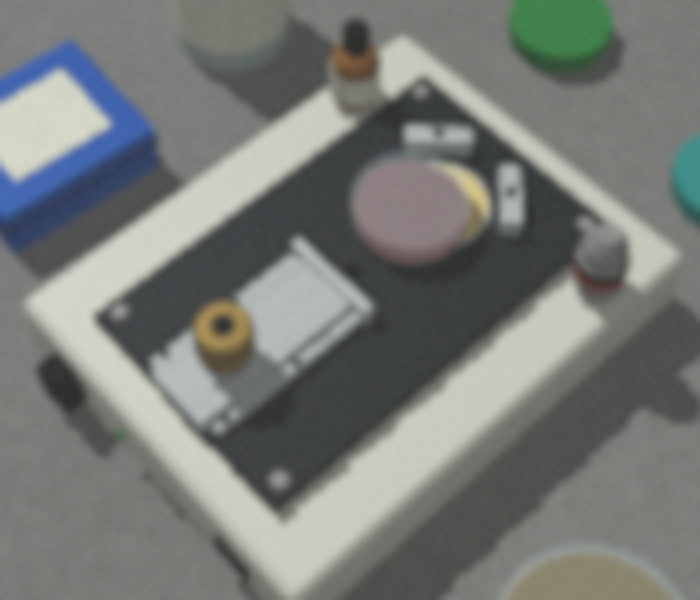

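View pics/top0c.png

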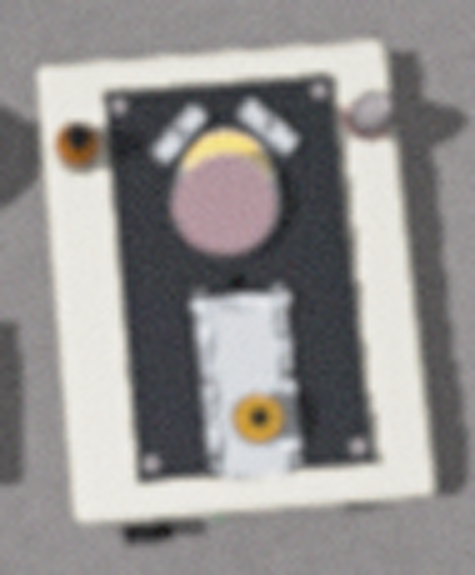

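```bash
cat > h.py <<'E'
import numpy as np, cv2
from station import status, capture
def ray(c,uv,z):
    d=c["R"].T@np.linalg.inv(c["K"])@np.array([uv[0],uv[1],1.]); o=-c["R"].T@c["t"]
    return o+d*(z-o[2])/d[2]
def proj(c,X):
    p=c["K"]@(c["R"]@np.asarray(X,float)+c["t"]); return p[:2]/p[2]
def tri(c1,p1,c2,p2):
    P=[c["K"]@np.c_[c["R"],c["t"]] for c in(c1,c2)]
    X=cv2.triangulatePoints(P[0],P[1],np.array(p1,float).reshape(2,1),np.array(p2,float).reshape(2,1))
    return (X[:3]/X[3]).ravel()
def blob(c,lo,hi,roi,show=None):
    h=cv2.cvtColor(c["frame"],cv2.COLOR_BGR2HSV); m=cv2.inRange(h,np.array(lo),np.array(hi))
    k=np.zeros_like(m);x0,y0,x1,y1=roi;k[y0:y1,x0:x1]=m[y0:y1,x0:x1]
    n,l,s,ce=cv2.connectedComponentsWithStats(k); i=1+np.argmax(s[1:,4]); return (l==i).astype(np.uint8),s[i],ce[i]
E
python3 - <<'E'
from h import *
t=capture("top"); s=capture("side")
# corners by screw heads etc: white base outline (top), threshold bright
for c,roi,nm in((t,(255,165,350,280),"top"),(s,(190,180,365,330),"side")):
    m,st,ce=blob(c,(0,0,150),(60,60,255),roi)
    # bright cream
    cn,_=cv2.findContours(m,0,2); cn=max(cn,key=cv2.contourArea)
    hull=cv2.convexHull(cn)
    W=np.array([ray(c,p[0]+0.0,44)[:2] for p in hull],np.float32)
    print(nm,"white",cv2.minAreaRect(W))
    for lab,lo,hi,r,z in(("pink",(140,20,80),(180,120,255),roi,69),("brass",(10,110,80),(30,255,255),(290,235,325,262) if nm=="top" else (230,245,265,280),90)):
        m,st,ce=blob(c,lo,hi,r); cn,_=cv2.findContours(m,0,2);cn=max(cn,key=cv2.contourArea)
        (mx,my),rad=cv2.minEnclosingCircle(cn)
        print(nm,lab,st,ce,(mx,my,rad),ray(c,ce,z))
    # dark plate
    m,st,ce=blob(c,(0,0,0),(180,120,85),(265,175,335,268) if nm=="top" else (210,195,345,312))
    cn,_=cv2.findContours(m,0,2); cn=max(cn,key=cv2.contourArea); hull=cv2.convexHull(cn)
    W=np.array([ray(c,p[0],52)[:2] for p in hull],np.float32); print("plate",cv2.minAreaRect(W),cv2.boxPoints(cv2.minAreaRect(W)).round().tolist())
E
```

```text
top white ((549.2171630859375, -109.82009887695312), (273.844970703125, 206.89010620117188), 4.33971643447876)
top pink [288 197  23  20 328] [299.34146341 206.32317073] (299.0, 206.5, 11.10190200805664) [ 586.93639242 -106.34298372   69.        ]
top brass [302 245   9   8  58] [306.20689655 248.32758621] (306.19696044921875, 248.0757598876953, 4.332754135131836) [ 470.83647841 -120.10920608   90.        ]
plate ((552.472412109375, -114.50919342041016), (212.93539428710938, 126.96803283691406), 5.32750940322876) [[441.0, -61.0], [452.0, -188.0], [664.0, -168.0], [653.0, -41.0]]
side white ((522.8525390625, -116.66016387939453), (204.34500122070312, 197.16888427734375), 4.560615539550781)
side pink [278 221  27  24 472] [291.56144068 232.16737288] (291.23077392578125, 233.0, 13.381174087524414) [ 583.60485524 -113.1458163    69.        ]
side brass [239 256  13  12  84] [245.07142857 262.01190476] (245.0, 262.0, 6.324655532836914) [ 468.00399162 -122.81025748   90.        ]
plate ((548.936279296875, -116.88599395751953), (216.94436645507812, 131.96246337890625), 4.530130386352539) [[436.0, -60.0], [446.0, -191.0], [662.0, -174.0], [652.0, -43.0]]
```

Crops confirm it: the pink dish sits in the holder below the two V bars, with the brass head on the jaw at (-80,0) of the holder. The holder is at about (550,-114), yaw about 4.7°. I'll move over the screw on an outward arc.

Call:
drive_tool(
  deltas=[
    [0,0,0,-2,4,0,0.4],
    [0,0,0,-2,4,0,0.4],
    [0,0,0,-2,4,0,0.4],
    [0,0,0,-2,4,0,0.4],
    [0,0,0,-2,4,0,0.4],
    [0,0,0,-2,4,0,0.4],
    [0,0,0,-2,4,0,0.4],
    [0,0,0,-2,4,0,0.4],
  ],
  squeeze=20,
)

```text
time_s: 1.0
eef_pos: [446.7, 409.6, 205.1]
tcp_rot: [0.796, 0.606, 0.0, -0.0]
force: [0.7, 0.3, 0.4]
opening: 51.3
```

Call:
drive_tool(
  deltas=[
    [0,0,0,-4.5,1.5,0,0.4],
    [0,0,0,-4.5,1.5,0,0.4],
    [0,0,0,-4.5,1.5,0,0.4],
    [0,0,0,-4.5,1.5,0,0.4],
    [0,0,0,-4.5,1.5,0,0.4],
    [0,0,0,-4.5,1.5,0,0.4],
    [0,0,0,-4.5,1.5,0,0.4],
    [0,0,0,-4.5,1.5,0,0.4],
  ],
)

```text
time_s: 1.8
eef_pos: [465.0, 30.3, 205.3]
tcp_rot: [0.796, 0.606, 0.0, 0.0]
force: [0.5, 0.9, -1.0]
opening: 51.2
```

Call:
drive_tool(
  deltas=[
    [0,0,8.5,0,0,0,0.4],
    [0,0,8.5,0,0,0,0.4],
    [0,0,8.5,0,0,0,0.4],
    [0,0,8.5,0,0,0,0.4],
    [0,0,8.5,0,0,0,0.4],
    [0,0,8.5,0,0,0,0.4],
    [0,0,8.5,0,0,0,0.4],
    [0,0,8.5,0,0,0,0.4],
  ],
)

```text
time_s: 2.6
eef_pos: [465.2, 32.1, 205.0]
tcp_rot: [0.999, 0.054, -0.0, -0.0]
force: [-0.0, 0.7, -1.0]
opening: 51.1
```

Call:
drive_tool(
  deltas=[
    [0,0,1.5,0,3,0,0.4],
    [0,0,0,-0.2,4,0,0.4],
    [0,0,0,-0.3,4,0,0.4],
    [0,0,0,-0.3,4,0,0.4],
    [0,0,0,0,0.3,4,0.4],
    [0,0,0,0,0,4,0.4],
    [0,0,0,0,0,0,0.4],
  ],
)

```text
time_s: 3.3
eef_pos: [466.3, -119.9, 119.4]
tcp_rot: [0.999, 0.043, -0.006, -0.002]
force: [-1.7, 0.8, -0.7]
opening: 51.2
```

```bash
python3 - <<'E'
from h import *
t=capture("top"); s=capture("side"); print(status.get_state())
P=status.get_state()["eef_pos"]
a=s["frame"][160:330,190:365].copy()
cv2.imwrite("pics/s1.png",cv2.resize(a,None,fx=4,fy=3.5 if 0 else 4)[:600] if 0 else cv2.resize(s["frame"][185:330,190:365],None,fx=4,fy=4))
print(proj(s,P))
E
```

```text
{'time_s': 3.4, 'qpos': array([-3.02061510e-01, -2.74652188e-02,  2.08280360e+00,  1.74898816e-05,
        1.08867198e+00, -3.90088690e-01]), 'qvel': array([ 0.00883196, -0.02878282, -0.05358219, -0.001081  , -0.00520064,
        0.00054362]), 'tau': array([-2.51777312e-01, -3.07967198e+01, -3.20211411e+01, -1.56608212e-02,
        1.03379069e-01, -7.76337970e-05]), 'eef_pos': array([ 470.83998927, -120.62520861,  124.83139028]), 'tcp_rot': array([ 9.99031007e-01,  4.39952885e-02, -1.13455835e-03, -4.17338179e-04]), 'force': array([ 3.46119171e-01, -2.66402367e-04,  3.09676739e-01]), 'ft_torque': array([-0.00447201, -0.02650939,  0.03412407]), 'opening': 50.94391040023859}
[244.70873703 249.49011873]
```

View pics/s1.png

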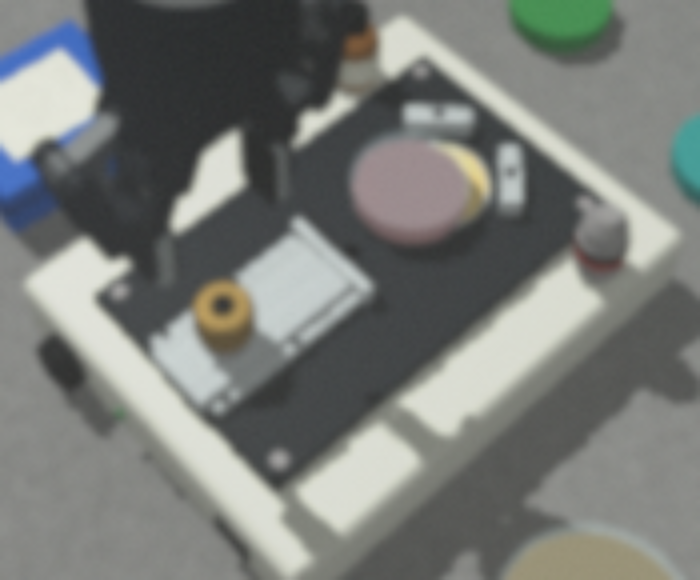

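The fingers straddle the brass head (crop 222,305) along the slot, with tips at crop (165,270) and (280,190). I'll descend and close lightly to centre x.

Call:
drive_tool(
  deltas=[
    [0,0,0,0,0,2,0.4],
    [0,0,0,0,0,2,0.4],
    [0,0,0,0,0,1,0.4],
    [0,0,0,0,0,0.6,0.4],
    [0,0,0,0,0,0,0.4],
    [0,0,0,0,0,0,0.4],
  ],
)

```text
time_s: 4.0
eef_pos: [472.7, -121.1, 70.4]
tcp_rot: [0.999, 0.044, 0.001, 0.0]
force: [0.6, 0.1, -0.8]
opening: 51.5
```

Call:
drive_tool(
  deltas=[
    [0,0,0,0,0,0,0.5],
    [0,0,0,0,0,0,0.6],
    [0,0,0,0,0,0,0.7],
    [0,0,0,0,0,0,0.8],
    [0,0,0,0,0,0,0.8],
    [0,0,0,0,0,0,0.8],
  ],
  squeeze=20,
)

```text
time_s: 4.6
eef_pos: [471.6, -120.9, 69.1]
tcp_rot: [0.999, 0.044, -0.0, -0.0]
force: [0.3, -0.5, 0.4]
opening: 17.3
```

```bash
python3 - <<'E'
from h import *
t=capture("top"); s=capture("side"); print(status.get_state())
cv2.imwrite("pics/s2.png",cv2.resize(s["frame"][185:330,190:365],None,fx=4,fy=4))
E
```

```text
{'time_s': 4.7, 'qpos': array([-3.02142213e-01,  3.80709421e-02,  2.13192550e+00,  1.66932600e-05,
        9.71742197e-01, -3.90068511e-01]), 'qvel': array([ 2.34258365e-04, -3.06500092e-05, -5.66436252e-04,  1.74127757e-03,
        9.35960739e-04,  4.35150360e-04]), 'tau': array([-2.52760852e-03, -3.39004111e+01, -3.17358041e+01, -3.47534688e-04,
        1.03485061e-03,  2.61300409e-05]), 'eef_pos': array([ 471.59054945, -120.90084864,   69.14622426]), 'tcp_rot': array([ 9.99033981e-01,  4.39442862e-02, -6.63273309e-05, -3.12464273e-05]), 'force': array([0.07458635, 0.49524954, 0.53688354]), 'ft_torque': array([-0.04825897,  0.00669433, -0.00942946]), 'opening': 17.06845637232687}
```

View pics/s2.png

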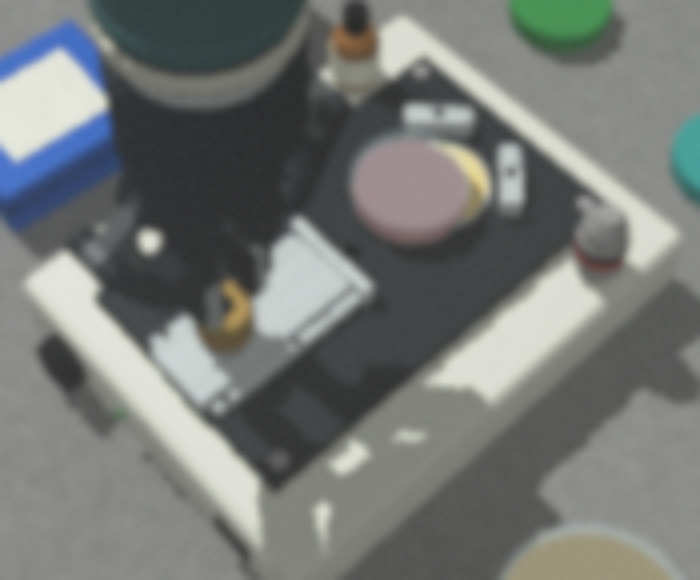

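The opening followed the command to 17 mm, which is less than the 25 mm head, so the pads haven't gripped it. I'll zoom in before going further.

```bash
python3 - <<'E'
from h import *
s=capture("side");t=capture("top"); P=status.get_state()["eef_pos"]
print(proj(s,P),proj(s,P+[0,0,19]), [proj(s,[470,-121,z]).round(1) for z in(62,70,90)])
cv2.imwrite("pics/s3.png",cv2.resize(s["frame"][230:285,215:290],None,fx=10,fy=10,interpolation=2))
cv2.imwrite("pics/t3.png",cv2.resize(t["frame"][215:275,270:340],None,fx=9,fy=9,interpolation=2))
E
```

```text
[246.6552568  266.25542242] [246.17679551 260.72173269] [array([246.1, 268.8]), array([245.9, 266.5]), array([245.4, 260.7])]
```

View pics/s3.png

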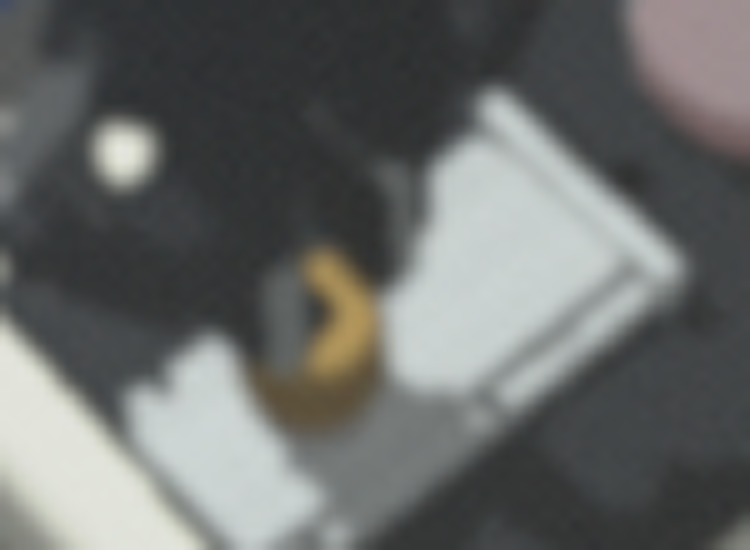

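View pics/t3.png

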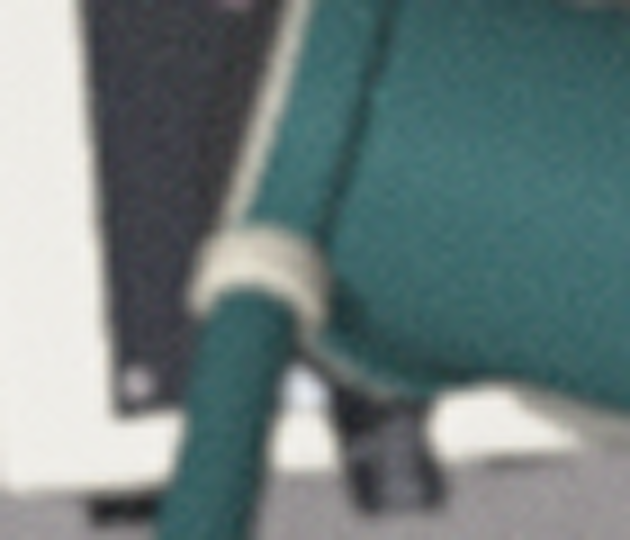

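```bash
python3 - <<'E'
from h import *
s=capture("side")
for z in (62,72,82,92,100):
    print(z,ray(s,(243.5,267),z).round(1),ray(s,(255.3,258),z).round(1), "head L/R/bottom edges",ray(s,(239.5,262),z).round(1))
for d in(-8.5,8.5): print([proj(s,[471.6+d,-121+dy,72]).round(1) for dy in(-11,0,11)])
E
```

```text
62 [ 468.4 -115.1   62. ] [ 496.6 -113.    62. ] head L/R/bottom edges [ 468.6 -102.1   62. ]
72 [ 465.4 -120.1   72. ] [ 493.2 -118.1   72. ] head L/R/bottom edges [ 465.6 -107.4   72. ]
82 [ 462.4 -125.2   82. ] [ 489.8 -123.2   82. ] head L/R/bottom edges [ 462.6 -112.6   82. ]
92 [ 459.5 -130.2   92. ] [ 486.4 -128.3   92. ] head L/R/bottom edges [ 459.7 -117.9   92. ]
100 [ 457.1 -134.3  100. ] [ 483.6 -132.3  100. ] head L/R/bottom edges [ 457.3 -122.1  100. ]
[array([246.3, 272.4]), array([242.7, 268. ]), array([239.2, 263.8])]
[array([254. , 267.2]), array([250.4, 262.9]), array([246.9, 258.8])]
```

Call:
drive_tool(
  deltas=[
    [0,0,0,0,0,0,0.4],
    [0,0,0,0,0,0,0.4],
    [0,0,0,0,0,0,0.4],
    [0,0,0,0,0,0,0.4],
  ],
)

```text
time_s: 5.25
eef_pos: [471.7, -120.9, 69.2]
tcp_rot: [0.999, 0.044, 0.0, 0.0]
force: [0.1, -0.6, -1.1]
opening: 51.5
```

```bash
python3 - <<'E'
from h import *
s=capture("side"); st=status.get_state(); P=st["eef_pos"]; print(P,st["opening"],st["force"])
cv2.imwrite("pics/s4.png",cv2.resize(s["frame"][225:285,215:290],None,fx=10,fy=10,interpolation=2))
u=np.array([.996,.085,0])
for d in(-25,25):
  for z in(70,80,90,100): print(d,z,[((proj(s,[*(P+u*d)[:2]+[0,dy],z])-[215,225])*10).round(0) for dy in(-11,11)])
E
```

```text
[ 471.63349814 -120.9170385    69.17840865] 51.21907947530378 [-0.1408337   0.29417884  0.48375375]
-25 70 [array([245., 538.]), array([174., 450.])]
-25 80 [array([241., 510.]), array([170., 422.])]
-25 90 [array([238., 481.]), array([166., 392.])]
-25 100 [array([234., 452.]), array([162., 362.])]
25 70 [array([456., 370.]), array([385., 288.])]
25 80 [array([455., 341.]), array([383., 258.])]
25 90 [array([454., 312.]), array([381., 228.])]
25 100 [array([453., 281.]), array([379., 197.])]
```

View pics/s4.png

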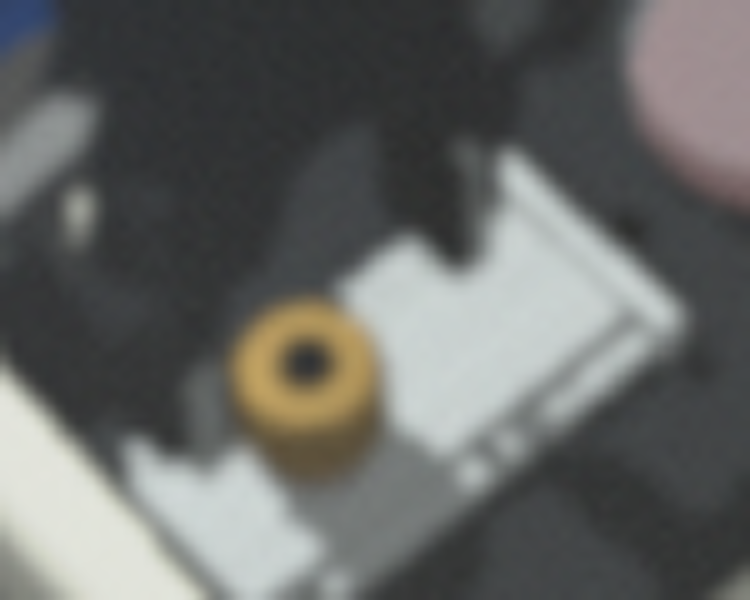

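Picture: the tips (s4 pixels 195,455 and 465,262) project to about z 95–100, though TCP z reads 69, so they passed above the head. I'll step down while watching force and picture.

Call:
drive_tool(
  deltas=[
    [0,0,0,0,0,0.3,0.4],
    [0,0,0,0,0,0.3,0.4],
    [0,0,0,0,0,0.2,0.4],
    [0,0,0,0,0,0,0.4],
  ],
)

```text
time_s: 5.7
eef_pos: [471.2, -120.8, 60.6]
tcp_rot: [0.999, 0.044, -0.001, -0.0]
force: [0.4, 0.1, -0.1]
opening: 50.8
```

```bash
python3 - <<'E'
from h import *
s=capture("side"); st=status.get_state(); P=st["eef_pos"]; print(P,st["opening"],st["force"])
cv2.imwrite("pics/s5.png",cv2.resize(s["frame"][225:285,215:290],None,fx=10,fy=10,interpolation=2))
E
```

```text
[ 471.37068926 -120.83424323   60.83132673] 50.986480098824174 [-0.00039452 -0.15810534 -0.07005714]
```

View pics/s5.png

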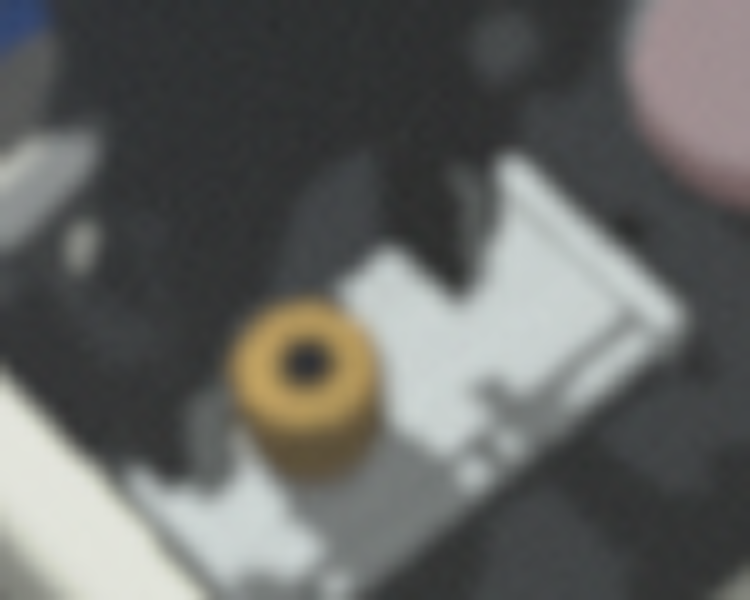

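Call:
drive_tool(
  deltas=[
    [0,0,0,0,0,0.3,0.4],
    [0,0,0,0,0,0.3,0.4],
    [0,0,0,0,0,0.2,0.4],
    [0,0,0,0,0,0,0.4],
  ],
)

```text
time_s: 6.15
eef_pos: [471.3, -120.8, 52.7]
tcp_rot: [0.999, 0.044, -0.0, -0.0]
force: [0.9, 0.4, -0.1]
opening: 50.9
```

```bash
python3 - <<'E'
from h import *
s=capture("side"); st=status.get_state(); P=st["eef_pos"]; print(P,st["opening"],st["force"])
cv2.imwrite("pics/s6.png",cv2.resize(s["frame"][225:285,215:290],None,fx=10,fy=10,interpolation=2))
E
```

```text
[ 471.40691158 -120.84722951   52.89072814] 51.28351763543291 [ 0.35557867 -0.45202951 -0.18584558]
```

View pics/s6.png

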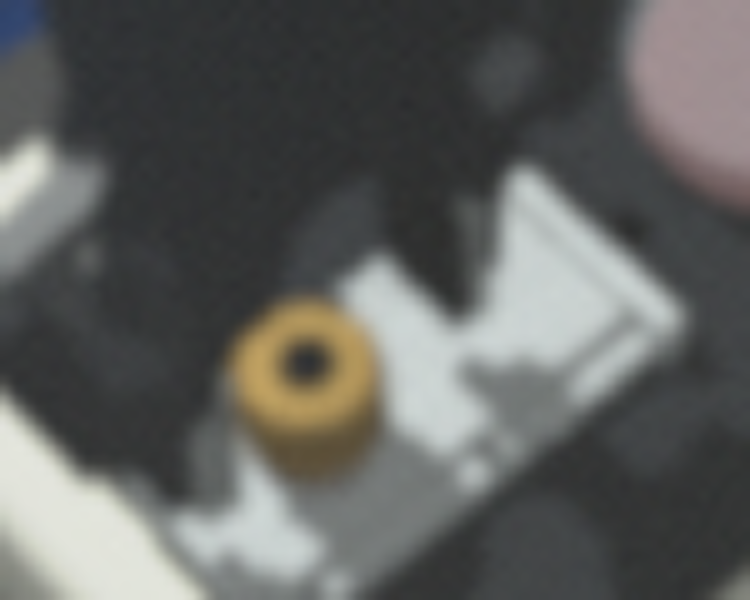

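Call:
drive_tool(
  deltas=[
    [0,0,0,0,0,0.3,0.4],
    [0,0,0,0,0,0.3,0.4],
    [0,0,0,0,0,0.2,0.4],
    [0,0,0,0,0,0,0.4],
  ],
)

```text
time_s: 6.6
eef_pos: [471.2, -120.8, 44.7]
tcp_rot: [0.999, 0.044, -0.0, -0.0]
force: [0.3, 0.5, 1.3]
opening: 51.2
```

```bash
python3 - <<'E'
from h import *
s=capture("side"); st=status.get_state(); P=st["eef_pos"]; print(P,st["opening"],st["force"])
cv2.imwrite("pics/s7.png",cv2.resize(s["frame"][225:285,215:290],None,fx=10,fy=10,interpolation=2))
E
```

```text
[ 471.42888376 -120.82927053   44.90638648] 50.993160296455024 [-0.25179362  0.15006601  0.10643653]
```

View pics/s7.png

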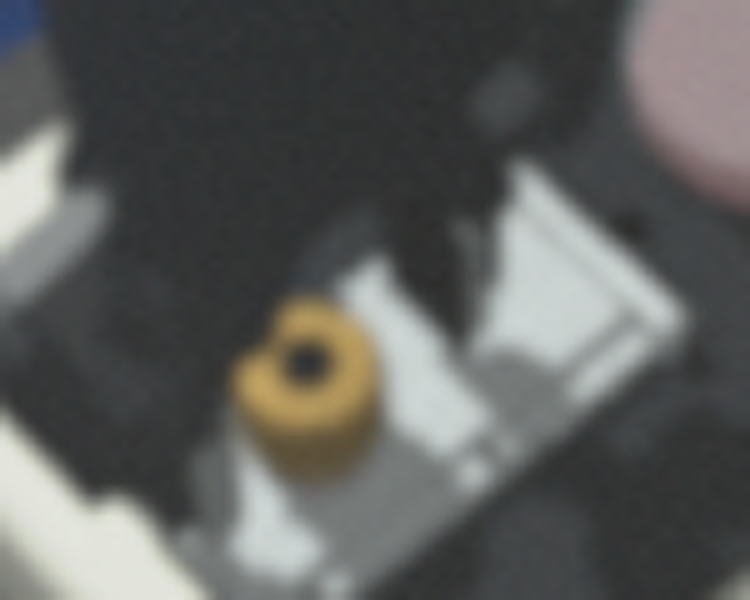

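Tips now at about z 76 (s7 465,345 and 200,530), beside the head. I'll close lightly.

Call:
drive_tool(
  deltas=[
    [0,0,0,0,0,0,0.5],
    [0,0,0,0,0,0,0.6],
    [0,0,0,0,0,0,0.7],
    [0,0,0,0,0,0,0.8],
    [0,0,0,0,0,0,0.8],
    [0,0,0,0,0,0,0.8],
  ],
  squeeze=20,
)

```text
time_s: 7.25
eef_pos: [471.6, -121.0, 45.3]
tcp_rot: [0.999, 0.044, -0.0, 0.0]
force: [-1.7, -0.3, 2.1]
opening: 24.3
```

```bash
python3 - <<'E'
from h import *
s=capture("side"); st=status.get_state(); P=st["eef_pos"]; print(st)
cv2.imwrite("pics/s8.png",cv2.resize(s["frame"][225:285,215:290],None,fx=10,fy=10,interpolation=2))
E
```

```text
{'time_s': 7.3, 'qpos': array([-3.02170142e-01,  7.04938346e-02,  2.14941781e+00, -9.41701725e-05,
        9.21641486e-01, -3.90123491e-01]), 'qvel': array([ 0.00048354, -0.00129312, -0.00125497,  0.00041709, -0.0020879 ,
        0.00064254]), 'tau': array([ 1.63486241e-01, -3.35174847e+01, -3.03734100e+01,  1.27922106e-01,
       -5.15964590e-01,  9.17151337e-03]), 'eef_pos': array([ 471.64698895, -120.96743474,   45.35545488]), 'tcp_rot': array([9.99031929e-01, 4.39909366e-02, 5.86335961e-06, 4.19880390e-05]), 'force': array([-1.31438105e+00,  2.71250152e-03,  3.42189712e+00]), 'ft_torque': array([ 0.01570137,  0.36559689, -0.01956292]), 'opening': 24.057717577401288}
```

View pics/s8.png

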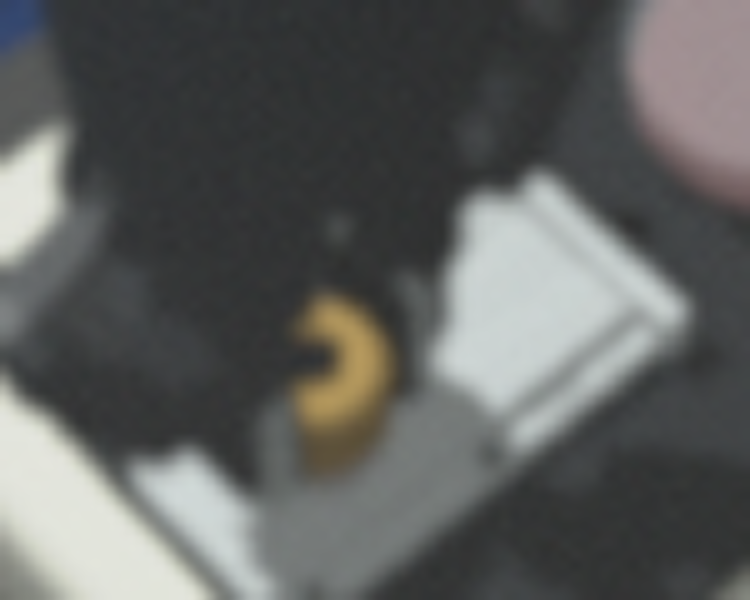

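Gripped at opening 24 mm, so the head is between the pads. I'll slide the jaw up gently.

Call:
drive_tool(
  deltas=[
    [0,0,0,0.2,0,0,0.8],
    [0,0,0,0.3,0,0,0.8],
    [0,0,0,0.3,0,0,0.8],
    [0,0,0,0.3,0,0,0.8],
    [0,0,0,0.3,0,0,0.8],
    [0,0,0,0.2,0,0,0.8],
    [0,0,0,0.2,0,0,0.8],
    [0,0,0,0,0,0,0.8],
  ],
  squeeze=25,
)

```text
time_s: 8.1
eef_pos: [490.3, -119.5, 45.4]
tcp_rot: [0.999, 0.044, 0.001, 0.0]
force: [0.3, -0.3, 2.8]
opening: 24.0
```

```bash
python3 - <<'E'
from h import *
s=capture("side"); st=status.get_state(); P=st["eef_pos"]; print(st)
cv2.imwrite("pics/s9.png",cv2.resize(s["frame"][205:285,215:335],None,fx=6,fy=6,interpolation=2))
E
```

```text
{'time_s': 8.15, 'qpos': array([-2.88405879e-01,  1.02330437e-01,  2.11441030e+00,  1.41717966e-04,
        9.23455639e-01, -3.76525112e-01]), 'qvel': array([-0.00057434, -0.00281137,  0.00399251,  0.00110672, -0.00233745,
       -0.00098376]), 'tau': array([ 3.55294794e-01, -3.46861196e+01, -2.89079940e+01,  1.82681051e-01,
        1.72837037e-01,  9.48469882e-03]), 'eef_pos': array([ 490.38329878, -119.46891802,   45.37834827]), 'tcp_rot': array([9.99031167e-01, 4.40026997e-02, 6.78365235e-04, 1.74397693e-04]), 'force': array([-0.04459309, -0.40656454,  2.67136123]), 'ft_torque': array([-0.10245277, -0.0438069 , -0.05090255]), 'opening': 23.88871836022753}
```

View pics/s9.png

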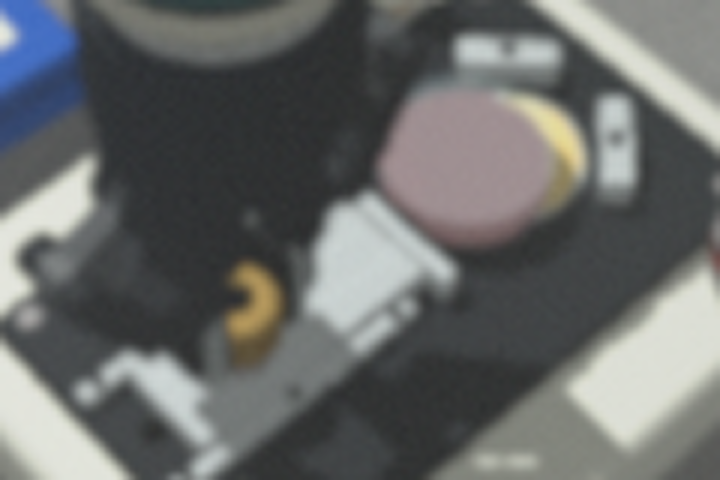

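Jaw face has reached the dish (s9 pixel 420,230). About 15 mm remains, so smaller steps now.

Call:
drive_tool(
  deltas=[
    [0,0,0,0.1,0,0,0.8],
    [0,0,0,0.15,0,0,0.8],
    [0,0,0,0.15,0,0,0.8],
    [0,0,0,0.15,0,0,0.8],
    [0,0,0,0.15,0,0,0.8],
    [0,0,0,0.15,0,0,0.8],
    [0,0,0,0.15,0,0,0.8],
    [0,0,0,0,0,0,0.8],
  ],
)

```text
time_s: 8.95
eef_pos: [499.9, -118.7, 45.3]
tcp_rot: [0.999, 0.044, 0.0, 0.0]
force: [-0.9, -1.6, 4.5]
opening: 23.8
```

```bash
python3 - <<'E'
from h import *
s=capture("side"); st=status.get_state(); P=st["eef_pos"]; print(P,st["force"],st["ft_torque"],st["tau"])
cv2.imwrite("pics/s10.png",cv2.resize(s["frame"][205:285,215:335],None,fx=6,fy=6,interpolation=2))
E
```

```text
[ 499.92380071 -118.68463473   45.35605276] [-1.02642428 -2.57489099  4.73891452] [-0.3221634   0.13720057  0.02895671] [ 1.03607040e+00 -3.51432431e+01 -2.87391669e+01  5.51240668e-01
 -1.01155820e-02  6.25709028e-03]
```

View pics/s10.png

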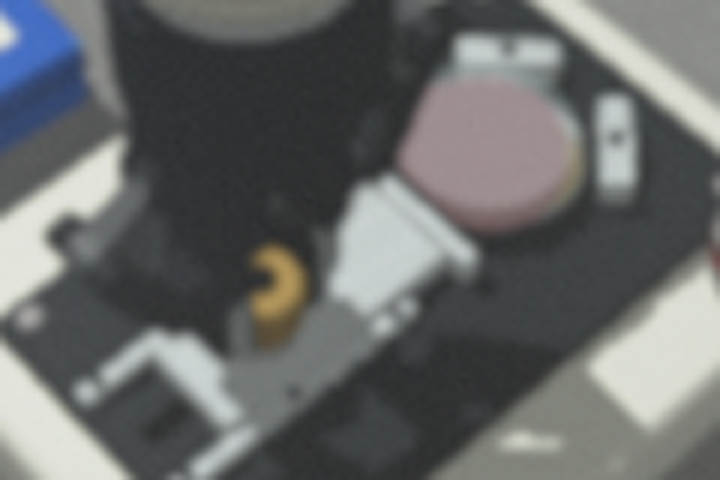

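Call:
drive_tool(
  deltas=[
    [0,0,0,0.1,0.02,0,0.8],
    [0,0,0,0.1,0.02,0,0.8],
    [0,0,0,0.05,0,0,0.8],
    [0,0,0,0,0,0,0.8],
  ],
)

```text
time_s: 9.4
eef_pos: [502.1, -118.5, 45.3]
tcp_rot: [0.999, 0.044, 0.0, -0.0]
force: [-1.3, -1.3, 5.2]
opening: 24.4
```

Call:
drive_tool(
  deltas=[
    [0,0,0,0.05,0,0,0.8],
    [0,0,0,0.05,0,0,0.8],
    [0,0,0,0,0,0,0.8],
  ],
)

```text
time_s: 9.7
eef_pos: [503.1, -118.5, 45.3]
tcp_rot: [0.999, 0.044, -0.0, -0.0]
force: [-0.9, -1.3, 5.8]
opening: 23.9
```

Call:
drive_tool(
  deltas=[
    [0,0,0,0.05,0,0,0.8],
    [0,0,0,0,0,0,0.8],
  ],
)

```text
time_s: 9.9
eef_pos: [503.6, -118.4, 45.4]
tcp_rot: [0.999, 0.044, 0.0, -0.0]
force: [-1.9, -2.4, 6.0]
opening: 24.0
```

Call:
drive_tool(
  deltas=[
    [0,0,0,0.05,0,0,0.8],
    [0,0,0,0,0,0,0.8],
  ],
)

```text
time_s: 10.1
eef_pos: [504.0, -118.4, 45.3]
tcp_rot: [0.999, 0.044, -0.0, -0.0]
force: [-1.5, -1.4, 5.6]
opening: 23.6
```

Call:
drive_tool(
  deltas=[
    [0,0,0,0.05,0,0,0.8],
    [0,0,0,0,0,0,0.8],
  ],
)

```text
time_s: 10.3
eef_pos: [504.6, -118.3, 45.3]
tcp_rot: [0.999, 0.044, 0.0, -0.0]
force: [-1.4, -1.1, 5.3]
opening: 23.8
```

```bash
python3 - <<'E'
from h import *
s=capture("side"); st=status.get_state(); P=st["eef_pos"]; print(P,st["force"],st["ft_torque"],st["tau"])
cv2.imwrite("pics/s11.png",cv2.resize(s["frame"][205:260,265:335],None,fx=10,fy=10,interpolation=2))
E
```

```text
[ 504.52876646 -118.3391162    45.32792042] [-2.1437966  -1.02353536  4.61903207] [-0.21388847  0.25117546 -0.02787089] [ 7.08564967e-01 -3.52888620e+01 -2.89922458e+01  4.01332565e-01
 -3.74701051e-01  1.00868259e-02]
```

View pics/s11.png

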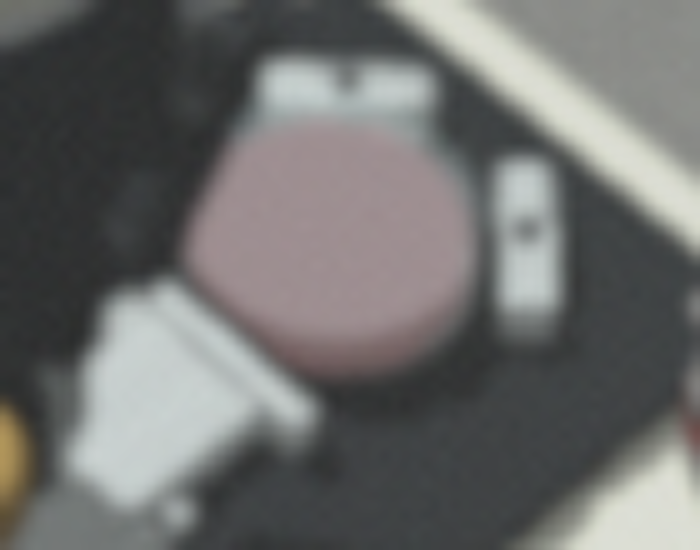

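Nearly home: a thin dark gap remains at the right stop (s11 about 485,230). Continuing.

Call:
drive_tool(
  deltas=[
    [0,0,0,0.05,0,0,0.8],
    [0,0,0,0,0,0,0.8],
  ],
)

```text
time_s: 10.55
eef_pos: [505.0, -118.3, 45.3]
tcp_rot: [0.999, 0.044, -0.0, -0.0]
force: [-1.3, -1.6, 5.6]
opening: 23.7
```

Call:
drive_tool(
  deltas=[
    [0,0,0,0.05,0,0,0.8],
    [0,0,0,0,0,0,0.8],
  ],
)

```text
time_s: 10.75
eef_pos: [505.5, -118.3, 45.3]
tcp_rot: [0.999, 0.044, -0.0, -0.0]
force: [-1.7, -0.8, 5.2]
opening: 24.0
```

Call:
drive_tool(
  deltas=[
    [0,0,0,0.05,0,0,0.8],
    [0,0,0,0,0,0,0.8],
  ],
)

```text
time_s: 10.95
eef_pos: [506.0, -118.2, 45.3]
tcp_rot: [0.999, 0.044, -0.0, -0.0]
force: [-2.2, -1.5, 5.2]
opening: 24.5
```

```bash
python3 - <<'E'
from h import *
s=capture("side"); st=status.get_state(); P=st["eef_pos"]; print(P,st["force"],st["ft_torque"],st["tau"])
cv2.imwrite("pics/s12.png",cv2.resize(s["frame"][205:260,265:335],None,fx=10,fy=10,interpolation=2))
E
```

```text
[ 506.06265193 -118.21420964   45.34262394] [-1.43265781 -1.35948239  5.04641303] [-0.16661363  0.21663557 -0.00641422] [ 7.33914636e-01 -3.54389048e+01 -2.89979428e+01  4.13250290e-01
 -3.70381158e-01  9.77263640e-03]
```

View pics/s12.png

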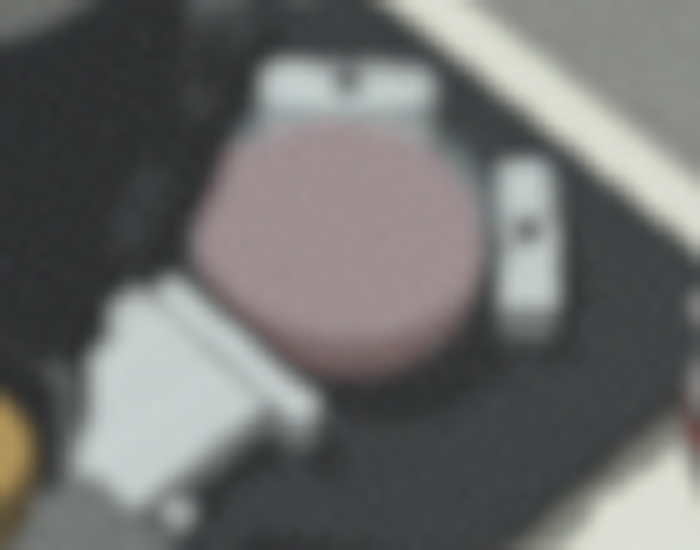

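Still moving freely, with about 1 px of gap left at the right stop. More half-millimetre steps.

Call:
drive_tool(
  deltas=[
    [0,0,0,0.05,0,0,0.8],
    [0,0,0,0,0,0,0.8],
  ],
)

```text
time_s: 11.2
eef_pos: [506.5, -118.2, 45.3]
tcp_rot: [0.999, 0.044, -0.0, -0.0]
force: [-2.2, -0.8, 5.6]
opening: 24.1
```

Call:
drive_tool(
  deltas=[
    [0,0,0,0.05,0,0,0.8],
    [0,0,0,0,0,0,0.8],
  ],
)

```text
time_s: 11.4
eef_pos: [507.0, -118.1, 45.3]
tcp_rot: [0.999, 0.044, -0.0, -0.0]
force: [-1.5, -0.2, 5.5]
opening: 23.7
```

Call:
drive_tool(
  deltas=[
    [0,0,0,0.05,0,0,0.8],
    [0,0,0,0,0,0,0.8],
  ],
)

```text
time_s: 11.6
eef_pos: [507.0, -118.1, 45.3]
tcp_rot: [0.999, 0.044, -0.001, -0.0]
force: [-2.8, -1.0, 7.9]
opening: 24.1
```

Call:
drive_tool(
  deltas=[
    [0,0,0,0,0,0,0.8],
    [0,0,0,0,0,0,0.8],
  ],
)

```text
time_s: 11.8
eef_pos: [507.1, -118.1, 45.3]
tcp_rot: [0.999, 0.044, -0.0, -0.0]
force: [-1.5, -1.1, 6.6]
opening: 24.2
```

Call:
drive_tool(
  deltas=[
    [0,0,0,0.05,0,0,0.8],
    [0,0,0,0,0,0,0.8],
  ],
)

```text
time_s: 12.0
eef_pos: [507.1, -118.1, 45.3]
tcp_rot: [0.999, 0.044, -0.001, -0.0]
force: [-4.0, -0.6, 7.7]
opening: 23.4
```

```bash
python3 - <<'E'
from h import *
s=capture("side"); st=status.get_state(); P=st["eef_pos"]; print(P,st["force"],st["ft_torque"],st["tau"])
cv2.imwrite("pics/s13.png",cv2.resize(s["frame"][205:260,265:335],None,fx=10,fy=10,interpolation=2))
E
```

```text
[ 507.11724827 -118.11716126   45.30148161] [-3.51101659 -3.10914291  7.6095872 ] [-0.26901558  0.66507074 -0.07148057] [ 1.33342188e+00 -3.48044980e+01 -2.95763272e+01  7.42802303e-01
 -1.16838902e+00  1.53103789e-03]
```

View pics/s13.png

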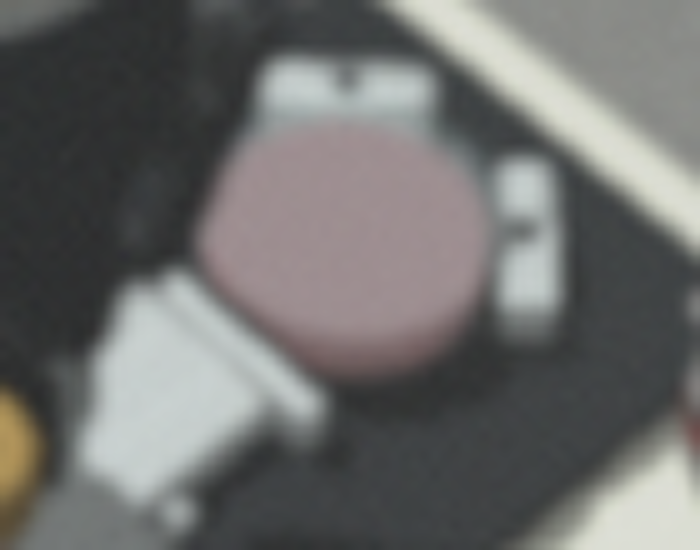

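Home: the TCP stalled at x=507.1 for the last two half-millimetre commands, the force rose to about 4 N, and the dish touches both bars (s13 300,130 and 490,230). Now I'll release, turn the gripper a quarter turn back and regrip across the slot.

Call:
drive_tool(
  deltas=[
    [0,0,0,0,0,0,0.7],
    [0,0,0,0,0,0,0.6],
    [0,0,0,0,0,0,0.45],
    [0,0,0,-0.1,0,0,0.4],
    [0,0,0,0,0,0,0.4],
  ],
)

```text
time_s: 12.55
eef_pos: [506.8, -118.0, 44.9]
tcp_rot: [0.999, 0.044, -0.0, -0.0]
force: [0.3, 0.4, -0.6]
opening: 51.3
```

Call:
drive_tool(
  deltas=[
    [0,0,-7,0,0,0,0.4],
    [0,0,-8,0,0,0,0.4],
    [0,0,-8,0,0,0,0.4],
    [0,0,-8,0,0,0,0.4],
    [0,0,-8,0,0,0,0.4],
    [0,0,-8,0,0,0,0.4],
    [0,0,-8,0,0,0,0.4],
    [0,0,-8,0,0,0,0.4],
  ],
)

```text
time_s: 13.35
eef_pos: [507.1, -118.1, 45.2]
tcp_rot: [0.827, 0.562, 0.0, -0.0]
force: [0.2, 0.7, -0.6]
opening: 51.1
```

Call:
drive_tool(
  deltas=[
    [0,0,-8,0,0,0,0.4],
    [0,0,-8,0,0,0,0.4],
    [0,0,-8,0,0,0,0.4],
    [0,0,-3,0,0,0,0.4],
    [0,0,0,0,0,0,0.4],
    [0,0,0,0,0,0,0.4],
  ],
)

```text
time_s: 13.95
eef_pos: [507.0, -118.2, 45.1]
tcp_rot: [0.676, 0.737, 0.0, -0.0]
force: [-0.1, -0.1, -0.1]
opening: 51.3
```

```bash
python3 - <<'E'
from h import *
s=capture("side"); st=status.get_state(); print(st)
cv2.imwrite("pics/s14.png",cv2.resize(s["frame"][205:285,215:335],None,fx=6,fy=6,interpolation=2))
E
```

```text
{'time_s': 14.0, 'qpos': array([-2.76852638e-01,  1.32346543e-01,  2.08090791e+00,  5.86564839e-05,
        9.28327437e-01, -1.93440969e+00]), 'qvel': array([ 0.00126633, -0.00139782, -0.00040664,  0.00063459, -0.00026576,
       -0.0052529 ]), 'tau': array([ 1.34071423e-03, -3.82083857e+01, -3.07528210e+01,  8.44604874e-04,
       -1.46847137e-04,  4.75851775e-04]), 'eef_pos': array([ 507.05076597, -118.17440163,   45.15428618]), 'tcp_rot': array([ 6.75789575e-01,  7.37094601e-01,  2.34008438e-05, -5.72127363e-06]), 'force': array([ 0.60096352,  0.01518402, -0.75380097]), 'ft_torque': array([ 0.00878067, -0.02532141, -0.06729526]), 'opening': 51.17536630434585}
```

View pics/s14.png

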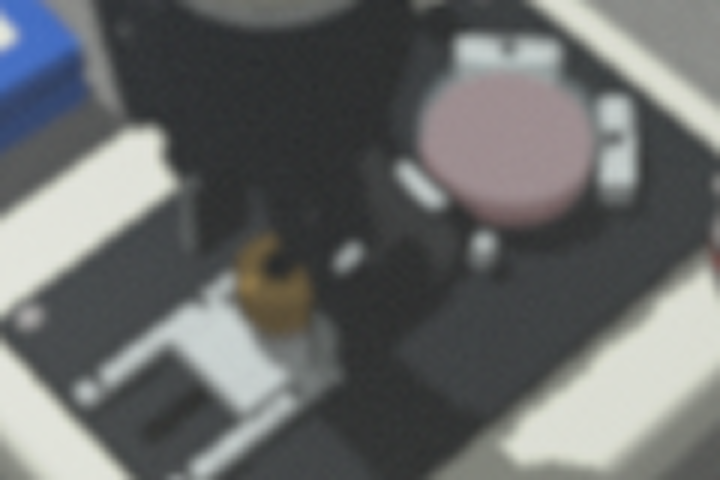

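Call:
drive_tool(
  deltas=[
    [0,0,0,0,0,0,0.5],
    [0,0,0,0,0,0,0.6],
    [0,0,0,0,0,0,0.7],
    [0,0,0,0,0,0,0.8],
    [0,0,0,0,0,0,0.8],
  ],
  squeeze=20,
)

```text
time_s: 14.5
eef_pos: [507.0, -117.9, 45.3]
tcp_rot: [0.675, 0.737, 0.0, -0.0]
force: [-1.4, 2.0, 2.5]
opening: 24.1
```

```bash
python3 - <<'E'
from h import *
s=capture("side"); st=status.get_state(); print(st)
cv2.imwrite("pics/s15.png",cv2.resize(s["frame"][205:285,215:335],None,fx=6,fy=6,interpolation=2))
E
```

```text
{'time_s': 14.55, 'qpos': array([-2.76611864e-01,  1.32092369e-01,  2.08080025e+00,  5.60420232e-04,
        9.28880481e-01, -1.93555367e+00]), 'qvel': array([-0.00076722, -0.00084231,  0.00056049, -0.00116182,  0.00172275,
        0.00194731]), 'tau': array([-1.10341765e+00, -3.72394931e+01, -3.06412017e+01, -5.68666086e-01,
       -4.52700611e-01, -1.62902795e-02]), 'eef_pos': array([ 507.04585118, -117.88667543,   45.33522881]), 'tcp_rot': array([ 6.75389831e-01,  7.37460858e-01,  1.60185063e-04, -1.81231117e-04]), 'force': array([0.29306267, 2.30333908, 2.07475426]), 'ft_torque': array([0.42198476, 0.09149954, 0.01055845]), 'opening': 24.212794855297794}
```

View pics/s15.png

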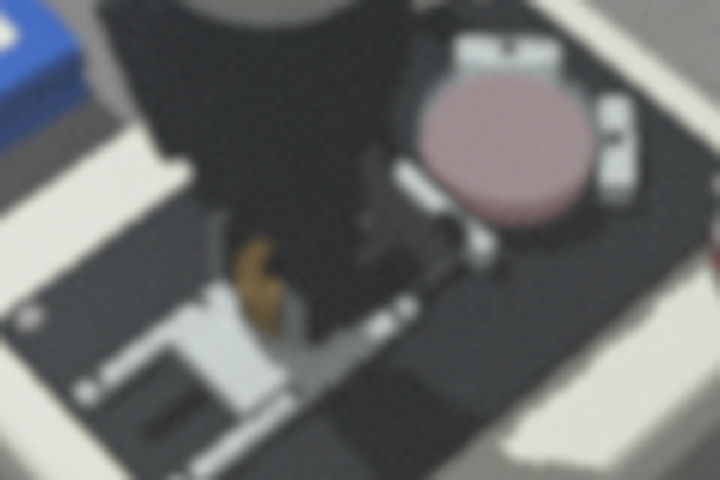

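Symmetric grip, slight y load (2 N). I'll correct that, add a slight forward bias, squeeze firmly, then start turning.

Call:
drive_tool(
  deltas=[
    [0,0,0,0.04,0.02,0,0.8],
    [0,0,0,0,0.01,0,0.9],
    [0,0,0,0,0,0,0.9],
  ],
  squeeze=70,
)

```text
time_s: 14.85
eef_pos: [507.1, -117.9, 45.5]
tcp_rot: [0.675, 0.738, -0.0, -0.0]
force: [-2.5, 1.4, 6.0]
opening: 22.8
```

```bash
cat > st.py <<'E'
from h import *
st=status.get_state(); q=st["tcp_rot"]; print(st["time_s"],st["eef_pos"].round(2),"F",st["force"].round(2),"T",st["ft_torque"].round(3),"tau6 %.4f q6 %.4f head %.2f op %.1f"%(st["tau"][5],st["qpos"][5],np.degrees(2*np.arctan2(q[1],q[0])),st["opening"]))
E
python3 st.py
```

```text
14.85 [ 507.06 -117.86   45.49] F [-2.49  1.36  5.98] T [ 0.225  0.474 -0.038] tau6 -0.0218 q6 -1.9346 head 95.04 op 22.8
```

Call:
drive_tool(
  deltas=[
    [0,0,4,0,0,0,0.9],
    [0,0,6,0,0,0,0.9],
  ],
)

```text
time_s: 15.05
eef_pos: [507.1, -117.9, 45.5]
tcp_rot: [0.738, 0.675, -0.0, -0.0]
force: [-1.9, 1.9, 5.8]
opening: 22.6
```

```bash
python3 st.py
```

```text
15.05 [ 507.08 -117.88   45.49] F [-1.93  1.9   5.84] T [0.244 0.468 0.02 ] tau6 -1.2587 q6 -1.7568 head 84.85 op 22.6
```

Call:
drive_tool(
  deltas=[
    [0,0,6,0,0,0,0.9],
    [0,0,6,0,0,0,0.9],
  ],
)

```text
time_s: 15.25
eef_pos: [507.1, -117.9, 45.5]
tcp_rot: [0.805, 0.593, -0.0, -0.0]
force: [-3.1, 0.9, 5.8]
opening: 22.3
```

```bash
python3 st.py
```

```text
15.25 [ 507.07 -117.9    45.5 ] F [-3.06  0.94  5.79] T [0.242 0.475 0.031] tau6 -1.0346 q6 -1.5465 head 72.81 op 22.3
```

Call:
drive_tool(
  deltas=[
    [0,0,0,0,0,0,0.9],
  ],
)

```text
time_s: 15.35
eef_pos: [507.1, -117.9, 45.5]
tcp_rot: [0.804, 0.594, -0.0, -0.0]
force: [-3.4, 1.1, 6.0]
opening: 22.5
```

```bash
python3 st.py
```

```text
15.35 [ 507.07 -117.88   45.49] F [-3.37  1.06  5.98] T [ 0.148  0.481 -0.089] tau6 0.5472 q6 -1.5484 head 72.92 op 22.5
```

Call:
drive_tool(
  deltas=[
    [0,0,6,0,0,0,0.9],
    [0,0,6,0,0,0,0.9],
    [0,0,6,0,0,0,0.9],
    [0,0,6,0,0,0,0.9],
    [0,0,6,0,0,0,0.9],
    [0,0,6,0,0,0,0.9],
    [0,0,4,0,0,0,0.9],
    [0,0,0,0,0,0,0.9],
  ],
)

```text
time_s: 16.15
eef_pos: [507.0, -117.9, 45.5]
tcp_rot: [0.959, 0.284, -0.0, 0.0]
force: [-3.1, 1.6, 6.0]
opening: 22.2
```

```bash
python3 st.py
```

```text
16.15 [ 507.03 -117.93   45.5 ] F [-3.07  1.57  5.97] T [ 0.089  0.489 -0.022] tau6 0.3554 q6 -0.8510 head 32.96 op 22.2
```

Call:
drive_tool(
  deltas=[
    [0,0,3,0,0,0,0.9],
    [0,0,3,0,0,0,0.9],
    [0,0,0,0,0,0,0.9],
  ],
)

```text
time_s: 16.45
eef_pos: [507.0, -117.9, 45.5]
tcp_rot: [0.972, 0.233, -0.0, 0.0]
force: [-2.8, 1.2, 5.8]
opening: 22.6
```

```bash
python3 st.py
```

```text
16.45 [ 507.01 -117.92   45.48] F [-2.81  1.18  5.76] T [ 0.141  0.524 -0.096] tau6 0.2419 q6 -0.7467 head 26.98 op 22.6
```

Call:
drive_tool(
  deltas=[
    [0,0,1,0,0,0,0.9],
    [0,0,1,0,0,0,0.9],
  ],
)

```text
time_s: 16.65
eef_pos: [507.0, -117.9, 45.5]
tcp_rot: [0.976, 0.217, -0.0, 0.0]
force: [-2.7, 0.5, 6.1]
opening: 22.7
```

```bash
python3 st.py
```

```text
16.65 [ 507.02 -117.92   45.49] F [-2.72  0.54  6.11] T [0.19  0.524 0.084] tau6 -0.1351 q6 -0.7124 head 25.02 op 22.7
```

Call:
drive_tool(
  deltas=[
    [0,0,1,0,0,0,0.9],
    [0,0,1,0,0,0,0.9],
  ],
)

```text
time_s: 16.85
eef_pos: [507.0, -117.9, 45.5]
tcp_rot: [0.98, 0.2, -0.0, 0.0]
force: [-2.0, 0.8, 6.6]
opening: 22.5
```

```bash
python3 st.py
```

```text
16.85 [ 507.02 -117.91   45.5 ] F [-1.98  0.84  6.57] T [0.141 0.554 0.063] tau6 -0.1305 q6 -0.6775 head 23.02 op 22.5
```

Call:
drive_tool(
  deltas=[
    [0,0,1,0,0,0,0.9],
    [0,0,1,0,0,0,0.9],
  ],
)

```text
time_s: 17.05
eef_pos: [507.0, -117.9, 45.5]
tcp_rot: [0.983, 0.182, -0.0, 0.0]
force: [-2.4, 1.0, 5.6]
opening: 22.9
```

```bash
python3 st.py
```

```text
17.05 [ 507.02 -117.92   45.5 ] F [-2.41  1.04  5.59] T [0.165 0.503 0.03 ] tau6 -0.1305 q6 -0.6426 head 21.02 op 22.9
```

Call:
drive_tool(
  deltas=[
    [0,0,1,0,0,0,0.9],
    [0,0,1,0,0,0,0.9],
  ],
)

```text
time_s: 17.25
eef_pos: [507.0, -117.9, 45.5]
tcp_rot: [0.986, 0.165, -0.0, 0.0]
force: [-2.6, 1.2, 5.1]
opening: 22.3
```

```bash
python3 st.py
```

```text
17.25 [ 507.01 -117.93   45.52] F [-2.63  1.22  5.05] T [0.115 0.514 0.063] tau6 -0.1305 q6 -0.6077 head 19.02 op 22.3
```

Joint-6 torque while moving steadily is clean at -0.1305 (free drag plus damping). Seating should show as about -0.20 and climb; the firm target is about -0.35. Continuing slowly.

Call:
drive_tool(
  deltas=[
    [0,0,1,0,0,0,0.9],
    [0,0,1,0,0,0,0.9],
    [0,0,1,0,0,0,0.9],
    [0,0,1,0,0,0,0.9],
    [0,0,1,0,0,0,0.9],
    [0,0,1,0,0,0,0.9],
  ],
)

```text
time_s: 17.85
eef_pos: [507.0, -117.9, 45.5]
tcp_rot: [0.994, 0.113, -0.0, 0.0]
force: [-2.6, 1.5, 5.5]
opening: 22.6
```

```bash
python3 st.py
```

```text
17.85 [ 507.   -117.91   45.52] F [-2.64  1.47  5.47] T [0.212 0.552 0.039] tau6 -0.1305 q6 -0.5030 head 13.02 op 22.6
```

Call:
drive_tool(
  deltas=[
    [0,0,1,0,0,0,0.9],
    [0,0,1,0,0,0,0.9],
    [0,0,1,0,0,0,0.9],
    [0,0,1,0,0,0,0.9],
    [0,0,1,0,0,0,0.9],
    [0,0,1,0,0,0,0.9],
  ],
)

```text
time_s: 18.45
eef_pos: [507.0, -117.9, 45.5]
tcp_rot: [0.998, 0.061, -0.0, 0.0]
force: [-2.6, 1.2, 6.8]
opening: 22.4
```

```bash
python3 st.py
```

```text
18.45 [ 506.99 -117.91   45.5 ] F [-2.62  1.2   6.84] T [0.188 0.55  0.16 ] tau6 -0.0386 q6 -0.3984 head 7.03 op 22.4
```

Torque jumped (ft z 0.16, tau6 +0.09), so it has seated about 2–3° ago. Now on in 2° steps.

Call:
drive_tool(
  deltas=[
    [0,0,1,0,0,0,0.9],
    [0,0,1,0,0,0,0.9],
  ],
)

```text
time_s: 18.65
eef_pos: [507.0, -117.9, 45.5]
tcp_rot: [0.999, 0.044, -0.0, 0.0]
force: [-3.0, 0.1, 5.3]
opening: 22.3
```

```bash
python3 st.py
```

```text
18.65 [ 506.99 -117.92   45.49] F [-3.05  0.06  5.28] T [0.199 0.523 0.152] tau6 -0.0217 q6 -0.3635 head 5.03 op 22.3
```

Call:
drive_tool(
  deltas=[
    [0,0,1,0,0,0,0.9],
    [0,0,1,0,0,0,0.9],
  ],
)

```text
time_s: 18.85
eef_pos: [507.0, -117.9, 45.5]
tcp_rot: [1.0, 0.026, -0.0, 0.0]
force: [-3.2, 0.5, 5.4]
opening: 22.3
```

```bash
python3 st.py
```

```text
18.85 [ 507.01 -117.94   45.52] F [-3.19  0.52  5.44] T [0.161 0.582 0.204] tau6 -0.0048 q6 -0.3286 head 3.04 op 22.3
```

Call:
drive_tool(
  deltas=[
    [0,0,1,0,0,0,0.9],
    [0,0,1,0,0,0,0.9],
  ],
)

```text
time_s: 19.05
eef_pos: [507.0, -117.9, 45.5]
tcp_rot: [1.0, 0.009, -0.0, 0.0]
force: [-2.7, 2.0, 5.1]
opening: 22.2
```

```bash
python3 st.py
```

```text
19.05 [ 507.02 -117.91   45.54] F [-2.72  1.99  5.06] T [0.193 0.615 0.157] tau6 0.0121 q6 -0.2938 head 1.04 op 22.2
```

Call:
drive_tool(
  deltas=[
    [0,0,1,0,0,0,0.9],
    [0,0,1,0,0,0,0.9],
    [0,0,1,0,0,0,0.9],
    [0,0,1,0,0,0,0.9],
  ],
)

```text
time_s: 19.45
eef_pos: [507.0, -117.9, 45.5]
tcp_rot: [1.0, -0.026, -0.0, 0.0]
force: [-2.7, 1.5, 6.0]
opening: 22.3
```

```bash
python3 st.py
```

```text
19.45 [ 506.97 -117.93   45.49] F [-2.74  1.52  5.97] T [0.211 0.532 0.25 ] tau6 0.0460 q6 -0.2240 head -2.95 op 22.3
```

Call:
drive_tool(
  deltas=[
    [0,0,1,0,0,0,0.9],
    [0,0,1,0,0,0,0.9],
    [0,0,1,0,0,0,0.9],
    [0,0,1,0,0,0,0.9],
  ],
)

```text
time_s: 19.85
eef_pos: [507.0, -117.9, 45.5]
tcp_rot: [0.998, -0.061, -0.0, 0.0]
force: [-3.8, 0.9, 5.6]
opening: 22.7
```

```bash
python3 st.py
```

```text
19.85 [ 506.98 -117.93   45.51] F [-3.84  0.89  5.57] T [0.205 0.56  0.253] tau6 0.0797 q6 -0.1543 head -6.95 op 22.7
```

Call:
drive_tool(
  deltas=[
    [0,0,1,0,0,0,0.9],
    [0,0,1,0,0,0,0.9],
    [0,0,1,0,0,0,0.9],
  ],
)

```text
time_s: 20.15
eef_pos: [507.0, -117.9, 45.5]
tcp_rot: [0.996, -0.087, -0.0, 0.0]
force: [-3.5, 0.7, 5.2]
opening: 22.3
```

```bash
python3 st.py
```

```text
20.15 [ 506.97 -117.93   45.5 ] F [-3.47  0.68  5.19] T [0.163 0.543 0.284] tau6 0.1052 q6 -0.1020 head -9.94 op 22.3
```

Estimated torque is 0.286 N·m (ft 0.28), which is firm and about 0.33 rad past the seat. Stop, release, lift.

Call:
drive_tool(
  deltas=[
    [0,0,0,0,0,0,0.9],
    [0,0,0,0,0,0,0.7],
    [0,0,0,0,0,0,0.55],
    [0,0,0,0,0,0,0.4],
    [0,0,0,0,0,0,0.4],
    [0,0,0,0,0,0,0.4],
  ],
)

```text
time_s: 20.75
eef_pos: [507.4, -117.8, 45.1]
tcp_rot: [0.996, -0.087, 0.0, 0.0]
force: [0.3, 1.1, 0.1]
opening: 51.2
```

Call:
drive_tool(
  deltas=[
    [0,0,0,0,0,-1,0.4],
    [0,0,0,0,0,-2,0.4],
    [0,0,0,0,0,-4,0.4],
    [0,0,0,0,0,-4,0.4],
    [0,0,0,0,0,-4,0.4],
    [0,0,0,0,0,-2,0.4],
    [0,0,0,0,0,0,0.4],
    [0,0,0,0,0,0,0.4],
  ],
)

```text
time_s: 21.55
eef_pos: [507.4, -117.8, 215.7]
tcp_rot: [0.996, -0.087, 0.001, 0.0]
force: [0.5, 1.0, -1.1]
opening: 51.1
```

```bash
python3 st.py; python3 - <<'E'
from h import *
s=capture("side")
cv2.imwrite("pics/s16.png",cv2.resize(s["frame"][180:330,190:365],None,fx=4,fy=4,interpolation=2))
E
```

```text
21.55 [ 507.44 -117.79  215.74] F [ 0.46  1.02 -1.05] T [0.006 0.    0.024] tau6 -0.0000 q6 -0.1021 head -9.96 op 51.1
```

View pics/s16.png

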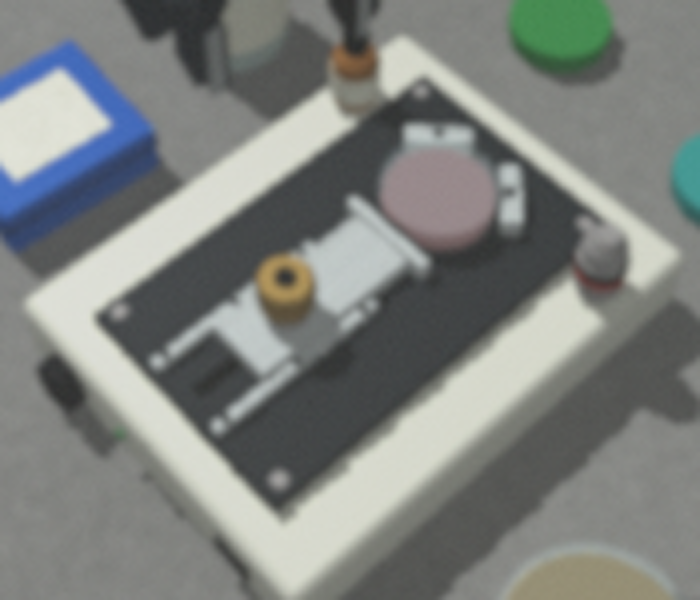

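The picture shows the dish snug in the V (440,195), the jaw against it (400,235), the bystanders unmoved and the gripper clear. Handing in.

```bash
python3 -c "
from station import ticket
print(ticket.job_done())"
```

```text
the job is handed in; nothing more can be done
None
```

I slid the jaw up by its screw head until the dish was home against both V stops. I then regripped the head across the slot, turned it clockwise until it seated and firmed up, released, and lifted clear. The job was handed in at about 22 s.

- **Dish home:** the tool stopped advancing over the last two 0.5 mm push commands, and the push force rose to about 4 N. The last pictures show the dish touching both stop bars and the jaw against the dish.
- **Screw:** it seated after about 1.5 rad. I stopped about 0.33 rad past the seat, at 0.286 N m from the joint torque and 0.28 N m from the wrist sensor, below the 0.47 N m overtightening limit. The torque climbed at a steady 0.5 N m per rad, so the grip did not slip.
- **Bystanders:** the oil bottle, objective and slide box look unmoved in the final picture. It did not show the agar dish fully, nor the forceps or reagent bottle clearly. The arm went nowhere near the agar dish or forceps, and passed high above the reagent bottle.

One check disagreed: the fingertips were roughly 20 mm higher than the reported tool position implied. My first close therefore passed above the screw head without touching it. I corrected the height in small steps, watching the side camera and the force reading.

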